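# Jog the pump drive with the covered three-position button

### The arm

A 6-joint arm with a two-finger parallel gripper is mounted at the origin on the work surface. World frame = base frame: x ahead of the robot, y to its left, z up, the work surface at z = 0. Lengths are in m, angles in rad, forces in N, time in s.
With the tool pointing down it reaches from about 0.35 to 0.975 m from the base axis. Payload 4.9 kg.
Tool frame: the origin (TCP) lies midway between the tips of the shut fingers; the grasp point (between the pads) lies 19 mm behind it; z points along the fingers, y is the direction in which the jaws open and shut (so a half turn about z gives the same grasp; the last joint's range is limited). The gripper opens to 85 mm and grips with 20 to 120 N. Pads are 22 mm wide; open, the fingers measure 114 mm over their backs; the gripper's body (76 mm by 85 mm) begins 54 mm behind the grasp point. The pads swing forward as they close: fully open they stand 13 mm farther back than shut.
Start: joints at [1.169, 0.053, 1.613, -0, 1.476, -0.119], TCP at [0.174, 0.6, 0.21] pointing down, gripper open.
Joint ranges: [-3.01, 3.01], [-1.01, 2.22], [0.06, 2.58], [-1.02, 4.17], [0.09, 2.62], [-3.14, 3.14]. Speed limits (rad/s): [2.57, 2.57, 3.14, 3.14, 3.14, 3.14].

### API

Orientations are given as a unit quaternion [w, x, y, z].
In Python, from plant import state, grab_frame, camera_params, job_done, boxes_of gives the robot as it stands.
- The arm moves only by the tool step_arm, never from a script. Its argument "steps" is a list of rows, each a list of 4 numbers: the shift along the tool's x, y, z in mm, then the turn about the tool's z in degrees. A call has 1 to 8 rows; each row shifts and turns the pose as measured when the row begins, along the tool's axes as they then stand; what a row does not reach is not made up. A row lasts 1/10 s, in which the tool goes at most 50 mm and 8.59 degrees, less where a joint would pass 70% of its speed; a pose out of reach is approached as far as the arm can. A call is refused whole if a number of a shift passes 50 or a number of a turn 8.59, either way. A call with a gripper value outside its range is refused whole. "claw" is the opening in per cent of the stroke, from 0 (shut) to 100 (fully open), set as the call begins (left out, the last holds). The fingers move at their own pace and stop on an object; the grip force is fixed at half the most. Time passes only in rows, so rows that do not move let the fingers close. It gives the time, the measured TCP pose, the force and the opening at its end, in the units of the state.
- state(): the state, without advancing time (a new reading comes with each control period).
- grab_frame(name): name is "scene" or "top"; returns (picture, depth): 480x640x3 uint8, red, green, blue; 480x640 float32, m along the optical axis (not along the pixel's ray), 0 where there is no reading.
- camera_params(name): a dict with "mtx" (3x3 intrinsics, pixels), "extrinsics" (4x4, takes a point from camera to world coordinates). Camera axes: x right, y down, z forward; pixel columns grow to the right and rows downward; lengths in m; the calibration is good to about 2 mm. A picture is of the moment at which its call begins. camera_params takes no time and is no camera call.
- job_done(): hands the job in, once; it reports no verdict.
Trained networks look in the newest picture that a camera, given by its name, has taken for a name from the list of things; names that differ only in an ending like _2 or _b are one class to them, and where a whole thing is asked for, a point or a joint stands for the part that bears it (a point fixed in the world has none). Each returns a list of dicts, best first, with "p" (0 to 1); they miss things now and then, are a little off and sometimes report something else, mostly with a low value. They report only what shows in the picture. A call takes as long as a camera call.
- boxes_of(camera, label): "box" ([left, top, width, height] in pixels, round what is visible of it).
The state is a dict: "time": time; "joint_pos": joint angles; "joint_vel": joint speeds; "joint_efforts": joint torques, N m; "tool_pos": TCP position; "tool_rot": TCP orientation; "contact_force": force on the tool from outside, world axes, zero at the start; "ft_torque": the same for the moment, N m; "gripper_width": opening from 0.0 (shut) to 1.0 (fully open).
Only numpy, scipy, OpenCV 4.12 (cv2) and the standard library are available. Lean on these libraries where they do the work, as an engineer would, in place of code of your own. Each camera call takes 0.05 s, during which the arm holds its last target. There are 200 camera calls.

### The job

Jog the pump drive: slide the cover on the sloping console fully aside off the jog button, press the button to its middle position (about half its travel, the dial's needle between the two long ticks) and hold it there without a break for at least three seconds, then let it up and slide the cover fully back over it. Never press the button right through to the bottom, because that trips the drive, and leave the loose parts in front of the console where they lie.

Things in the scene. Friction and masses are not known exactly. Their poses are not given: they have to be found in the camera images.
- jog_axis (a point): Point on the console's sloping panel, 105 mm above the table, where the jog button's axis meets it. z = panel normal = button axis, 35 degrees from vertical; x straight up the slope; y level along the panel, the way the cover opens. Panel spans x -80 to 118, y -85 to 185 mm. The cap's top stands 26 to 36 mm out along z and up to 4 mm up or down the slope: this differs each time and must be felt or seen.
- jog (a joint): Travel of the jog button, a black round cap 36 mm wide and 10 mm thick, along -z of jog_axis (m): 0 up, 0.012 at the bottom. Working (middle) position 0.003 to 0.0095; past 0.011 it trips. A spring returns it: it starts to move at about 1.5 N and gains 0.45 N per mm (about 4 N half-way, 7 N at the bottom); there is no click.
- guard_bar (a point): Middle of a fixed black guard bar, 18 mm thick, along jog_axis y over the panel's whole width, at x 100, z 130 mm of jog_axis, on 18 mm posts at its ends (y -73 and 173 mm, x 100 to 110 mm). It hangs above the button: a tool coming straight down strikes it; one coming along jog_axis z and keeping to x below 85 mm clears it. Same axes as jog_axis.
- cover (a joint): Slide of the cover (m) along jog_axis y: 0 = fully back over the button, 0.11 = fully aside, both end stops. Friction about 2 N, it stays where it is left.
- cover_grip (a point): Centre of the black grip rib on the grey cover, 60 mm out from the panel; axes as jog_axis. Rib 46 mm along x, 14 mm along y, 28 mm tall (z 46 to 74 mm from the panel). The cover below is a tunnel open at both y ends, 88 mm along x, 76 mm along y, flat top 46 mm above the panel; shut it hides the button, aside it stands clear of it.
- drive: Pump drive beside the console, not to be handled: red motor, 120 mm thick, on two black rails (300 x 120 mm), 195 mm high in all; origin on the table under its middle.
- injector: Bystander: steel injector lying on the table in front of the console, 131 mm long along its x, 28 mm high; origin under its square body.
- wrench: Bystander: steel wrench lying along its x on the table; origin under its middle.
- fitting: Bystander: brass screw fitting standing on the table, 28 mm across, 34 mm tall; origin at the centre of its foot.
- needle (a joint): Needle of the white dial (60 mm across) on the flat top of the console behind the panel: turns clockwise with the button, 0.2 rad per mm of travel: 0 with the button up, 0.6 and 1.9 rad at the two long ticks that bound the working position, 2.4 with the button at the bottom.

How it is judged:
On the way, in this order (a step that is already met when the one before it is completed fails the run):
1. the cover is slid fully aside with the button up (value of joint cover above 0.1 m and value of joint jog below 0.0015 m), for 0.1 s.
2. the button is held in its middle position without a break (3 to 9.5 mm down, judged over 2.8 s), the cover aside (value of joint jog between 0.003 and 0.0095 m and value of joint cover above 0.09 m), for 2.8 s.
3. the button is let up with the cover still aside (value of joint jog below 0.0015 m and value of joint cover above 0.09 m), for 0.1 s.
At the end, for the whole second after the job is handed in: The cover is back over the button to within 6 mm of its stop and at rest, and the button is up (value of joint cover below 0.006 m and value of joint jog below 0.0015 m and velocity of joint cover between -0.01 and 0.01 m/s); the robot touches nothing.
It fails at once if the button is pressed right through (more than 11 mm) and trips the drive (value of joint jog above 0.011 m).
It fails at once if a loose part in front of the console is shifted by more than 20 mm (distance of any of injector, wrench, fitting from where it was at the start of the episode above 0.02 m).
It also fails if it takes over 64 s, if anything falls off the work surface, if the arm or the gripper's body presses on something with over 40 N, if the wrist force passes 120 N, or if a joint passes its speed limit or range.

## Working session

There is one attempt and no reset: what is moved stays moved. The work goes in short steps, Python scripts to look and compute and a tool call to move; the robot and the scene stay as the last step left them, time stands still between calls to the robot, and variables do not carry over. Pictures are saved under pics/ and viewed, about 8 in all and at most 12, crops included, and the job is handed in when it is done.

Besides the shell and the picture viewer there is one more tool, called after "Emit:" as name(argument=value, ...), one argument or row to a line, values as JSON. step_arm: Moves the arm, as the interface text tells. Its arguments: {"type":"object","properties":{"steps":{"type":"array"},"claw":{"type":"number"}},"required":["steps"]}

```bash
mkdir -p pics; ls; cat > h.py <<'E'
import numpy as np, cv2
from plant import state, grab_frame, camera_params, job_done, boxes_of
from scipy.spatial.transform import Rotation as R
def cloud(name):
    im,d=grab_frame(name); p=camera_params(name); K=np.array(p["mtx"]);E=np.array(p["extrinsics"])
    v,u=np.mgrid[:480,:640]; c=np.stack([(u-K[0,2])/K[0,0]*d,(v-K[1,2])/K[1,1]*d,d],-1)
    w=c@E[:3,:3].T+E[:3,3]; w[d==0]=np.nan
    return im,w
def proj(name,P):
    p=camera_params(name); K=np.array(p["mtx"]);E=np.linalg.inv(np.array(p["extrinsics"]))
    c=np.atleast_2d(P)@E[:3,:3].T+E[:3,3]; q=c@K.T; return q[:,:2]/q[:,2:]
def save(im,f): cv2.imwrite("pics/"+f,im[:,:,::-1])
E
python3 - <<'E'
from h import *
for n in("scene","top"):
    im,w=cloud(n); save(im,n+"0.png"); np.save(n+"0.npy",w)
    print(n,np.round(camera_params(n)["extrinsics"],3).tolist())
    for l in("cover_grip","cover","jog","drive","guard_bar","needle","injector","wrench","fitting"):
        print(l,[(np.round(b["box"]).tolist(),round(b["p"],2)) for b in boxes_of(n,l)[:2]])
s=state();print(s)
E
```

```text
pics
scene [[-0.015, 0.601, -0.799, 1.562], [1.0, 0.017, -0.006, -0.091], [0.01, -0.799, -0.601, 0.952], [0.0, 0.0, 0.0, 1.0]]
cover_grip [([364.0, 242.0, 49.0, 48.0], 0.94)]
cover [([365.0, 244.0, 46.0, 43.0], 0.87), ([480.0, 292.0, 21.0, 58.0], 0.73)]
jog [([380.0, 266.0, 16.0, 2.0], 0.62)]
drive [([132.0, 185.0, 82.0, 136.0], 0.73)]
guard_bar [([337.0, 236.0, 92.0, 106.0], 0.77)]
needle [([337.0, 235.0, 88.0, 105.0], 0.65)]
injector [([430.0, 271.0, 16.0, 42.0], 0.7)]
wrench [([481.0, 289.0, 20.0, 59.0], 0.84)]
fitting [([455.0, 331.0, 8.0, 14.0], 0.68)]
top [[-0.012, -0.995, 0.097, 0.442], [-1.0, 0.012, 0.006, -0.11], [-0.007, -0.097, -0.995, 1.434], [0.0, 0.0, 0.0, 1.0]]
cover_grip [([247.0, 225.0, 41.0, 42.0], 0.94)]
cover [([246.0, 228.0, 43.0, 37.0], 0.97)]
jog []
drive [([450.0, 222.0, 63.0, 129.0], 0.77)]
guard_bar [([242.0, 172.0, 73.0, 109.0], 0.76)]
needle []
injector [([215.0, 240.0, 17.0, 48.0], 0.56)]
wrench []
fitting [([208.0, 206.0, 14.0, 7.0], 0.42)]
{'time': 1.0, 'joint_pos': array([ 1.16902447e+00,  5.26497644e-02,  1.61288091e+00, -6.21496613e-06,
        1.47597817e+00, -1.18969071e-01]), 'joint_vel': array([ 0.00066281,  0.00085712, -0.00106201, -0.00048505,  0.00307184,
       -0.00019581]), 'joint_efforts': array([ 6.66849701e-04, -3.93701684e+01, -3.70468926e+01, -1.93179662e-04,
        5.69390595e-04,  4.27050310e-06]), 'tool_pos': array([0.17438693, 0.60017575, 0.20974617]), 'tool_rot': array([1.37779320e-05, 1.40930367e-01, 9.90019510e-01, 3.96988154e-05]), 'contact_force': array([ 0.63484993, -0.01724513,  0.39859007]), 'ft_torque': array([ 0.05851809, -0.01434474, -0.00547553]), 'gripper_width': 1.0026931330218654}
```

View pics/scene0.png

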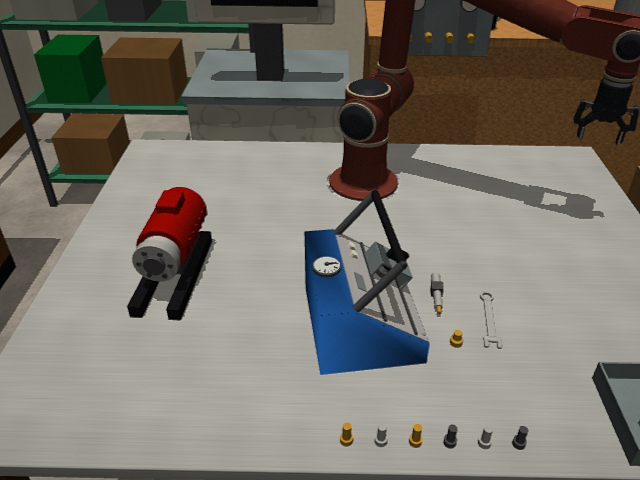

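View pics/top0.png

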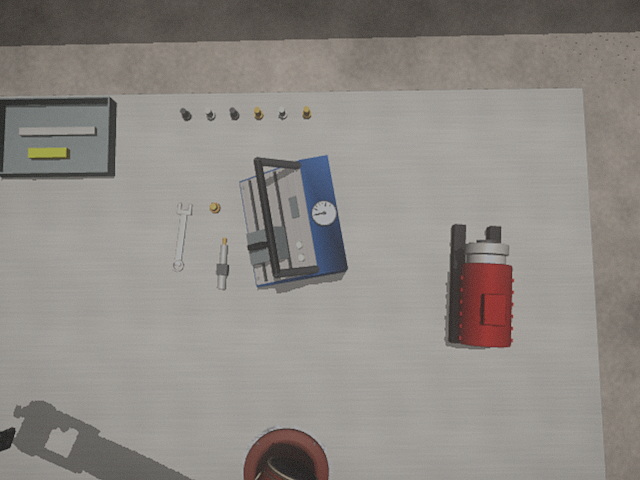

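Both views show the console with its panel facing +y (scene right), the cover at the end near the robot (scene about (390,262), top about (265,245)) and the guard bar above it. The loose parts lie on the +y side. The tool can't be tilted here, so I'll work vertically from the down-slope side, clear of the bar. Next I'll fit the console pose.

```bash
cat > fit.py <<'E'
from h import *
P=np.vstack([np.load(n+"0.npy").reshape(-1,3) for n in("scene","top")])
P=P[np.isfinite(P).all(1)]
P=P[(P[:,0]>.25)&(P[:,0]<.85)&(P[:,1]>-.25)&(P[:,1]<.15)&(P[:,2]>.02)&(P[:,2]<.32)]
b=P[P[:,2]>.262]; print("bar pts",len(b),b[:,2].max())
c=b[:,:2].mean(0); u=np.linalg.svd(b[:,:2]-c)[2][0]; u*=np.sign(u[0]); t=(b[:,:2]-c)@u
yaw=np.arctan2(u[1],u[0]); print("bar centre",c,"yaw deg",np.degrees(yaw),"t",np.percentile(t,[0,1,99,100]))
# full pose fit: params jog x,y,yaw ; panel z known .105
def frame(a):
    y=np.array([np.cos(a),np.sin(a),0]); h=np.array([-np.sin(a),np.cos(a),0]) # h = downslope horizontal
    s,k=np.sin(np.radians(35)),np.cos(np.radians(35)); z=s*h+k*np.array([0,0,1]); x=np.cross(y,z)
    return np.stack([x,y,z],1)
F=frame(yaw)
# from the bar: line centre at x100 z130 ; y mid = 50
mid=c+u*(t.min()+t.max())/2
j=np.r_[mid,0]-F@[.1,.05,.13]; j[2]=.105; print("jog from bar",j)
for n in("scene","top"):
    Q=(np.load(n+"0.npy").reshape(-1,3)-j)@F; ok=np.isfinite(Q).all(1)&(Q[:,0]>-.08)&(Q[:,0]<.118)&(Q[:,1]>-.085)&(Q[:,1]<.185)
    Q=Q[ok]; p=Q[abs(Q[:,2])<.012]; A=np.c_[p[:,:2],np.ones(len(p))]
    print(n,"panel z fit",np.linalg.lstsq(A,p[:,2],rcond=None)[0],np.median(p[:,2]),len(p),"ext",np.percentile(p[:,:2],[0.5,99.5],axis=0).tolist())
    q=Q[(abs(Q[:,2]-.046)<.006)&(abs(Q[:,1])<.06)]; print(" cover top",len(q),np.median(q[:,2]),np.percentile(q[:,:2],[1,50,99],axis=0).round(3).tolist())
    q=Q[(Q[:,2]>.055)&(Q[:,2]<.085)&(abs(Q[:,1])<.04)&(Q[:,0]<.06)]; print(" rib",len(q),np.percentile(q,[1,50,99],axis=0).round(3).tolist())
E
python3 fit.py
```

```text
bar pts 1882 0.2840783621670029
bar centre [0.61476319 0.01696979] yaw deg 9.343983181233941 t [-0.14043865 -0.13617931  0.12536035  0.12809905]
jog from bar [0.55814529 0.01510272 0.105     ]
scene panel z fit [-0.00861175 -0.0144235   0.00507177] 0.0035921882088618263 4118 ext [[-0.0768511049349009, -0.07863366730112659], [0.11757180533757973, 0.18489406806500044]]
 cover top 398 0.04720856783216609 [[-0.045, -0.033], [0.023, 0.017], [0.044, 0.046]]
 rib 70 [[-0.023, -0.001, 0.055], [-0.006, 0.01, 0.067], [0.022, 0.014, 0.077]]
top panel z fit [-0.00157892 -0.00164702  0.00338028] 0.0030503168871354822 4905 ext [[-0.07826747127197156, -0.08398342321991592], [0.11771383136205754, 0.18063953708679464]]
 cover top 567 0.04650326938096865 [[-0.044, -0.036], [-0.009, -0.006], [0.046, 0.039]]
 rib 129 [[-0.023, -0.005, 0.055], [0.008, 0.001, 0.073], [0.025, 0.008, 0.079]]
```

```bash
cat >> h.py <<'E'
YAW=np.radians(9.35); J=np.array([.5595,.0155,.107])
Y=np.array([np.cos(YAW),np.sin(YAW),0]);H=np.array([-np.sin(YAW),np.cos(YAW),0]);V=np.array([0,0,1.])
def rep(*targets):
    s=state(); T=R.from_quat(np.roll(s["tool_rot"],-1)).as_matrix(); d=s["tool_pos"]-J
    ty=np.degrees(np.arctan2(T[1,1],T[0,1]))
    print("t",round(s["time"],2),"y,h,v mm",np.round([d@Y*1e3,d@H*1e3,d[2]*1e3],1),"jawyaw-con",round(ty-np.degrees(YAW),1),"F(y,h,v)",np.round([s["contact_force"]@Y,s["contact_force"]@H,s["contact_force"][2]],1),"w",round(s["gripper_width"],2))
    for t in targets:
        print(t,"tool delta mm",np.round(T.T@((J+(t[0]*Y+t[1]*H+t[2]*V)/1e3)-s["tool_pos"])*1e3,1))
E
python3 -c "
from h import *
rep((-32,77,90),(-32,77,40))"
```

```text
t 1.0 y,h,v mm [-285.   639.5  102.7] jawyaw-con 64.4 F(y,h,v) [ 0.6 -0.1  0.4] w 1.0
(-32, 77, 90) tool delta mm [-470.9 -398.3   12.7]
(-32, 77, 40) tool delta mm [-470.9 -398.3   62.7]
```

Emit:
step_arm(
  steps=[
    [0, 0, 0, -6.4],
    [0, 0, 0, -6.4],
    [0, 0, 0, -6.4],
    [0, 0, 0, -6.4],
    [-16, -35, 0, 0],
    [-16, -35, 0, 0],
    [-16, -35, 0, 0],
    [-16, -35, 0, 0],
  ],
  claw=70,
)

```text
time: 1.8
tool_pos: [0.2629, 0.4736, 0.2094]
tool_rot: [-0.0, -0.095, 0.995, 0.001]
contact_force: [0.9, 0.4, 0.7]
gripper_width: 0.701
```

```bash
python3 -c "
from h import *
rep((-32,77,90),(-32,77,40))"
```

```text
t 1.8 y,h,v mm [-218.3  500.2  102.4] jawyaw-con 91.6 F(y,h,v) [1.  0.3 0.7] w 0.7
(-32, 77, 90) tool delta mm [-174.3 -428.2   11.9]
(-32, 77, 40) tool delta mm [-174.3 -428.3   61.9]
```

Emit:
step_arm(
  steps=[
    [-15, -36, 1, 1.6],
    [-15, -36, 1, 0],
    [-15, -36, 1, 0],
    [-15, -36, 1, 0],
    [-15, -36, 1, 0],
    [-15, -36, 1, 0],
    [-15, -36, 1, 0],
    [-15, -36, 1, 0],
  ],
)

```text
time: 2.6
tool_pos: [0.4344, 0.1987, 0.2029]
tool_rot: [0.003, -0.082, 0.997, 0.002]
contact_force: [0.5, 1.2, -0.2]
gripper_width: 0.698
```

```bash
python3 -c "
from h import *
rep((-32,77,90),(-32,77,40))"
```

```text
t 2.6 y,h,v mm [-93.6 201.1  95.9] jawyaw-con 90.1 F(y,h,v) [ 0.7  1.1 -0.2] w 0.7
(-32, 77, 90) tool delta mm [ -61.5 -124.1    5.9]
(-32, 77, 40) tool delta mm [ -61.2 -124.3   55.9]
```

Emit:
step_arm(
  steps=[
    [-14, -28, 1, 0],
    [-14, -28, 1, 0],
    [-14, -28, 1, 0],
    [-14, -28, 1, 0],
    [-4, -8, 0, 0],
    [0, 0, 0, 0],
  ],
)

```text
time: 3.2
tool_pos: [0.5175, 0.0811, 0.1998]
tool_rot: [0.004, -0.078, 0.997, 0.002]
contact_force: [0.0, 0.6, -0.0]
gripper_width: 0.699
```

```bash
python3 - <<'E'
from h import *
rep((-32,77,40))
im,w=cloud("scene"); a=im[150:390,280:520]; save(cv2.resize(a,(600,600),interpolation=cv2.INTER_CUBIC),"s1.png")
Q=(w-J)@np.stack([Y,H,V],1)*1e3
# finger tips: points above table, height v 70..130 near tool
m=np.isfinite(Q).all(-1)&(Q[...,2]>75)&(Q[...,2]<125)&(Q[...,1]>20)&(Q[...,1]<140)&(Q[...,0]>-70)&(Q[...,0]<10)
q=Q[m]
for lo,hi in((20,77),(77,140)):
    z=q[(q[:,1]>lo)&(q[:,1]<hi)]; print(len(z),np.percentile(z,[2,50,98],axis=0).round().tolist() if len(z) else 0)
E
```

```text
t 3.2 y,h,v mm [-30.8  71.5  92.8] jawyaw-con 89.6 F(y,h,v) [ 0.1  0.6 -0. ] w 0.7
(-32, 77, 40) tool delta mm [ 1.7  5.3 52.8]
2 [[-22.0, 35.0, 122.0], [-21.0, 36.0, 122.0], [-20.0, 36.0, 123.0]]
9 [[-37.0, 102.0, 120.0], [-23.0, 103.0, 122.0], [-17.0, 108.0, 125.0]]
```

View pics/s1.png

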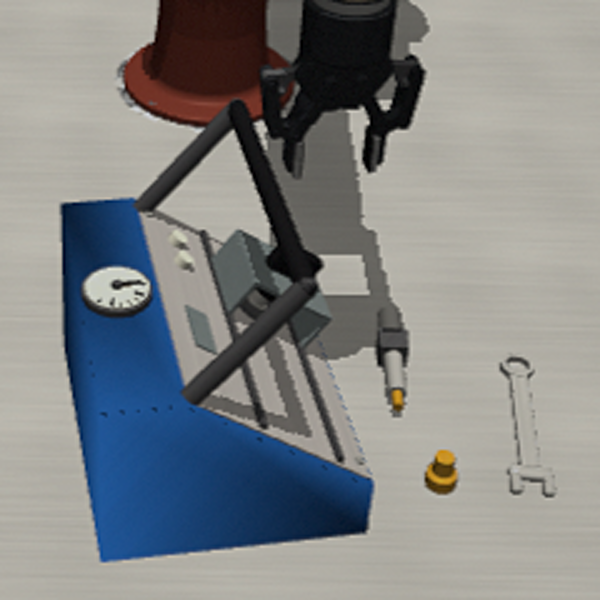

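```bash
python3 - <<'E'
from h import *
for n in("scene","top"):
    im,w=cloud(n); Q=(w-J)@np.stack([Y,H,V],1)*1e3; s=state(); d=np.array([ (s["tool_pos"]-J)@a for a in (Y,H,V)])*1e3
    Q=Q-d
    m=np.isfinite(Q).all(-1)&(abs(Q[...,0])<70)&(Q[...,1]>-140)&(Q[...,1]<140)&(Q[...,2]>-10)&(Q[...,2]<300)&((Q+d)[...,2]>70)
    # exclude bar
    B=Q+d; m&=~((abs(B[...,1]+7)<16)&(abs(B[...,2]-164)<22))&~((B[...,1]<10)&(B[...,0]<-50))
    q=Q[m]; print(n,len(q))
    for z in range(-10,260,15):
        a=q[(q[:,2]>=z)&(q[:,2]<z+15)]
        if len(a)>2: print(z,len(a),"y",a[:,0].min().round(),a[:,0].max().round(),"h",np.percentile(a[:,1],[0,5,95,100]).round())
E
```

```text
scene 4574
20 25 y -9.0 14.0 h [-41. -39.  35.  41.]
35 96 y -14.0 17.0 h [-44. -43.  41.  43.]
50 98 y -13.0 15.0 h [-44. -43.  41.  44.]
65 162 y -12.0 17.0 h [-62. -57.  55.  61.]
80 239 y -15.0 20.0 h [-63. -62.  59.  63.]
95 282 y -16.0 22.0 h [-67. -64.  59.  65.]
110 347 y -14.0 22.0 h [-69. -66.  60.  68.]
125 395 y -15.0 23.0 h [-69. -65.  62.  68.]
140 101 y -7.0 39.0 h [-38. -38.  26.  37.]
155 243 y -8.0 42.0 h [-39. -37.  25.  35.]
170 252 y -9.0 41.0 h [-39. -37.  26.  33.]
185 327 y -21.0 43.0 h [-39. -36.  28.  34.]
200 179 y -4.0 38.0 h [-37. -35.  21.  29.]
215 268 y -13.0 39.0 h [-38. -36.  25.  33.]
230 276 y -13.0 40.0 h [-38. -35.  25.  33.]
245 234 y -8.0 41.0 h [-57. -36.  22.  30.]
top 318
65 16 y -15.0 10.0 h [-58. -48. -39. -39.]
80 9 y -15.0 -7.0 h [-57. -56. -40. -40.]
110 22 y -15.0 9.0 h [-69. -58. -50. -48.]
125 95 y -16.0 10.0 h [-70. -69. -52. -49.]
170 3 y -40.0 -40.0 h [-6. -6. -4. -4.]
185 10 y -40.0 -38.0 h [-3. -3. 11. 11.]
```

Emit:
step_arm(
  steps=[
    [1, 14, 10, 0.3],
    [0, 0, 16, 0],
    [0, 0, 14, 0],
    [0, 0, 12, 0],
    [0, 0, 8, 0],
    [0, 0, 3, 0],
    [0, 0, 0, 0],
  ],
)

```text
time: 4.05
tool_pos: [0.5114, 0.0998, 0.1317]
tool_rot: [0.004, -0.08, 0.997, 0.002]
contact_force: [1.2, -0.2, 0.3]
gripper_width: 0.701
```

```bash
python3 -c "
from h import *
rep((-32,85,28))"
```

```text
t 4.05 y,h,v mm [-33.7  91.   24.7] jawyaw-con 89.8 F(y,h,v) [ 1.1 -0.4  0.3] w 0.7
(-32, 85, 28) tool delta mm [-1.8 -6.  -3.3]
```

Emit:
step_arm(
  steps=[
    [0, -5, -2, 0],
    [-8, 0, 0, 0],
    [-12, 0, 0, 0],
    [-12, 0, 0, 0],
    [-12, 0, 0, 0],
  ],
)

```text
time: 4.55
tool_pos: [0.5605, 0.1014, 0.1369]
tool_rot: [0.006, -0.079, 0.997, 0.002]
contact_force: [-0.1, -0.6, 0.3]
gripper_width: 0.695
```

```bash
python3 - <<'E'
from h import *
rep((92,85,28))
im,w=cloud("scene"); a=im[150:390,280:520]; save(cv2.resize(a,(600,600),interpolation=cv2.INTER_CUBIC),"s2.png")
E
```

```text
t 4.55 y,h,v mm [14.9 84.6 29.9] jawyaw-con 89.8 F(y,h,v) [-0.2 -0.6  0.3] w 0.7
(92, 85, 28) tool delta mm [-77.1   0.7   2.9]
```

View pics/s2.png

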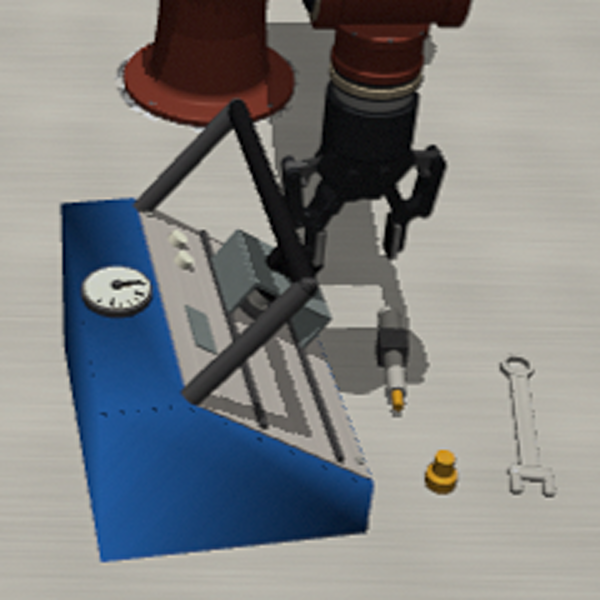

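```bash
python3 - <<'E'
from h import *
im,w=cloud("scene"); p=lambda y,h,v:(proj("scene",J+(y*Y+h*H+v*V)/1e3)[0]-[280,150])/.4
print("rib ctr",p(0,34,49),"rib top lower end",p(0,42.5+19,60.6-13),"upper",p(0,42.5-19,60.6+13))
print("tcp",p(15,84.6,30),"finger tip",[p(15,48,v) for v in(30,40,50)])
Q=(w-J)@np.stack([Y,H,V],1)*1e3
for (u,v) in((318,235),(318,250),(318,262),(395,235),(395,252),(290,262),(262,300),(270,292)):
    print(u,v,Q[int(150+v*.4),int(280+u*.4)].round())
E
```

```text
rib ctr [289.77864044 257.88797528] rib top lower end [320.00904251 256.52284281] upper [280.23756294 236.71471897]
tcp [347.90064145 280.38502816] finger tip [array([307.61301252, 283.94305709]), array([308.59748871, 275.1277547 ]), array([309.59127093, 266.22912319])]
318 235 [26. 48. 93.]
318 250 [23. 51. 74.]
318 262 [25. 51. 64.]
395 235 [ 25. 118.  85.]
395 252 [ 30. 118.  72.]
290 262 [147. -11. 167.]
262 300 [5. 9. 8.]
270 292 [41.  7. 49.]
```

Emit:
step_arm(
  steps=[
    [16, 0, -3, 0],
    [16, 0, 0, 0],
    [13, 0, 0, 0],
    [2, 0, 0, 0],
    [0, 0, 8, 0],
    [0, 0, 8, 0],
    [0, 0, 3, 0],
    [0, 0, 0, 0],
  ],
)

```text
time: 5.45
tool_pos: [0.516, 0.0942, 0.1186]
tool_rot: [0.006, -0.08, 0.997, 0.002]
contact_force: [0.6, -0.2, 1.3]
gripper_width: 0.7
```

```bash
python3 - <<'E'
from h import *
rep((-32,85,14))
im,w=cloud("scene");Q=(w-J)@np.stack([Y,H,V],1)*1e3
q=Q[np.isfinite(Q).all(-1)]; d=np.array([ (state()["tool_pos"]-J)@a for a in (Y,H,V)])*1e3; q=q-d
for s in(-1,1):
  a=q[(abs(q[:,0])<16)&(s*q[:,1]>26)&(s*q[:,1]<50)&(q[:,2]>8)&(q[:,2]<60)]
  print(s,np.sort(a[:,2])[:8].round(),np.percentile(a,[0,100],axis=0).round().tolist())
E
```

```text
t 5.45 y,h,v mm [-30.1  84.7  11.6] jawyaw-con 89.8 F(y,h,v) [ 0.6 -0.3  1.3] w 0.7
(-32, 85, 14) tool delta mm [ 1.8  0.3 -2.5]
-1 [30. 33. 36. 36. 37. 40. 40. 41.] [[-2.0, -42.0, 30.0], [15.0, -29.0, 60.0]]
1 [28. 28. 29. 30. 30. 30. 30. 30.] [[-10.0, 30.0, 28.0], [14.0, 44.0, 60.0]]
```

Emit:
step_arm(
  steps=[
    [-8, 0, 0, 0],
    [-12, 0, 0, 0],
    [-12, 0, 0, 0],
    [-12, 0, 0, 0],
    [-12, 0, 0, 0],
  ],
)

```text
time: 6.0
tool_pos: [0.5733, 0.1036, 0.1187]
tool_rot: [0.003, -0.079, 0.997, 0.002]
contact_force: [-3.5, -0.2, 0.8]
gripper_width: 0.698
```

```bash
python3 - <<'E'
from h import *
rep((92,85,14))
im,w=cloud("scene");print([(np.round(b["box"]).tolist(),round(b["p"],2)) for b in boxes_of("scene","cover")[:2]])
E
```

```text
t 6.0 y,h,v mm [27.9 84.7 11.7] jawyaw-con 89.8 F(y,h,v) [-3.5  0.4  0.8] w 0.7
(92, 85, 14) tool delta mm [-64.1   0.5  -1.9]
[([368.0, 253.0, 49.0, 46.0], 0.8)]
```

Pushing with about 3 N, and the cover is moving.

Emit:
step_arm(
  steps=[
    [-12, 0, 0, 0],
    [-12, 0, 0, 0],
    [-12, 0, 0, 0],
    [-12, 0, 0, 0],
    [-8, 0, 0, 0],
    [-5, 0, 0, 0],
  ],
)

```text
time: 6.7
tool_pos: [0.6348, 0.1137, 0.1186]
tool_rot: [-0.001, -0.079, 0.997, 0.002]
contact_force: [-20.4, -2.5, 9.3]
gripper_width: 0.698
```

Emit:
step_arm(
  steps=[
    [-3, 0, 0, 0],
    [-3, 0, 0, 0],
  ],
)

```text
time: 6.9
tool_pos: [0.6341, 0.1136, 0.1189]
tool_rot: [-0.011, -0.078, 0.997, 0.001]
contact_force: [-14.6, -1.8, 8.5]
gripper_width: 0.701
```

```bash
python3 - <<'E'
from h import *
rep((92,85,14))
im,w=cloud("scene");a=im[150:390,280:520]; save(cv2.resize(a,(600,600),interpolation=cv2.INTER_CUBIC),"s3.png")
E
```

```text
t 6.9 y,h,v mm [89.5 84.7 11.9] jawyaw-con 89.6 F(y,h,v) [-14.7   0.6   8.5] w 0.7
(92, 85, 14) tool delta mm [-2.4  0.3 -2.2]
```

View pics/s3.png

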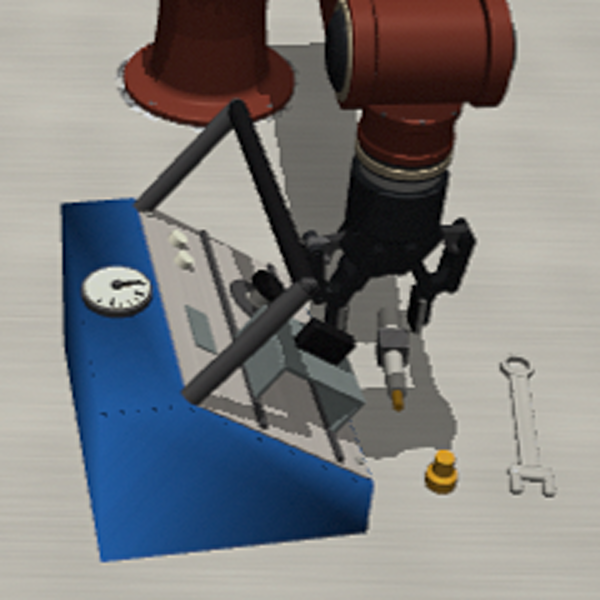

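Emit:
step_arm(
  steps=[
    [5, 0, 0, 0],
    [12, 3, -10, 0],
    [14, 0, -12, 0],
    [14, 0, -10, 0],
    [14, 0, -10, 0],
    [14, 0, 0, 0],
    [14, 0, 0, 0],
  ],
  claw=100,
)

```text
time: 7.65
tool_pos: [0.5499, 0.1027, 0.1653]
tool_rot: [-0.006, -0.079, 0.997, 0.0]
contact_force: [-1.2, -0.1, 0.1]
gripper_width: 0.998
```

Emit:
step_arm(
  steps=[
    [12, 0, 0, 0],
    [0, 0, 0, 0],
    [0, 0, 0, 0],
  ],
)

```text
time: 7.95
tool_pos: [0.5385, 0.1006, 0.167]
tool_rot: [-0.003, -0.079, 0.997, 0.0]
contact_force: [-0.2, -0.1, -1.3]
gripper_width: 0.999
```

```bash
python3 - <<'E'
from h import *
rep((0,85,14))
s=(np.sin(np.radians(35)),np.cos(np.radians(35)))
B=np.stack([s[0]*V-s[1]*H,Y,s[0]*H+s[1]*V],1)
for n in("scene","top"):
    im,w=cloud(n)
    print([(np.round(b["box"]).tolist(),round(b["p"],2)) for b in boxes_of(n,"jog")[:2]])
    Q=(w-J)@B*1e3; dark=im.max(-1)<70
    m=np.isfinite(Q).all(-1)&(abs(Q[...,0])<30)&(abs(Q[...,1])<30)&(Q[...,2]>18)&(Q[...,2]<42)
    q=Q[m]; print(n,len(q),np.percentile(q,[2,25,50,75,98],axis=0).round(1).tolist())
    if n=="scene":
        D=np.array([(state()["tool_pos"]-J)@a for a in(Y,H,V)])*1e3; g=((w-J)@np.stack([Y,H,V],1)*1e3-D); g=g[np.isfinite(g).all(-1)]
        for z in range(0,160,10):
            a=g[(abs(g[:,0])<25)&(abs(g[:,1])<95)&(g[:,2]>=z)&(g[:,2]<z+10)&(g[:,1]+D[1]>8)]
            if len(a)>2: print(z,len(a),a[:,1].min().round(),a[:,1].max().round())
        save(cv2.resize(im[210:310,330:430],(800,600) if 0 else (600,600),interpolation=cv2.INTER_CUBIC),"s4.png")
E
```

```text
t 7.95 y,h,v mm [-6.9 87.4 60. ] jawyaw-con 89.7 F(y,h,v) [-0.2 -0.1 -1.3] w 1.0
(0, 85, 14) tool delta mm [-7.2 -2.4 46. ]
[([381.0, 260.0, 17.0, 9.0], 0.48)]
scene 112 [[-16.0, -14.8, 20.9], [-3.5, -4.7, 26.1], [2.8, 4.5, 28.7], [8.8, 11.2, 30.2], [13.8, 16.7, 31.4]]
30 12 -48.0 49.0
40 60 -56.0 56.0
50 66 -56.0 57.0
60 66 -57.0 58.0
70 52 -58.0 62.0
80 185 -74.0 74.0
90 205 -74.0 73.0
100 235 -72.0 72.0
110 182 -71.0 70.0
120 280 -69.0 69.0
130 303 -69.0 68.0
140 49 -65.0 65.0
150 38 -37.0 34.0
[([268.0, 242.0, 0.0, 11.0], 0.42)]
top 60 [[-17.3, -21.2, 26.0], [-7.3, -13.4, 27.6], [-4.3, -6.9, 29.5], [-2.0, 2.6, 31.2], [2.9, 12.0, 33.8]]
```

View pics/s4.png

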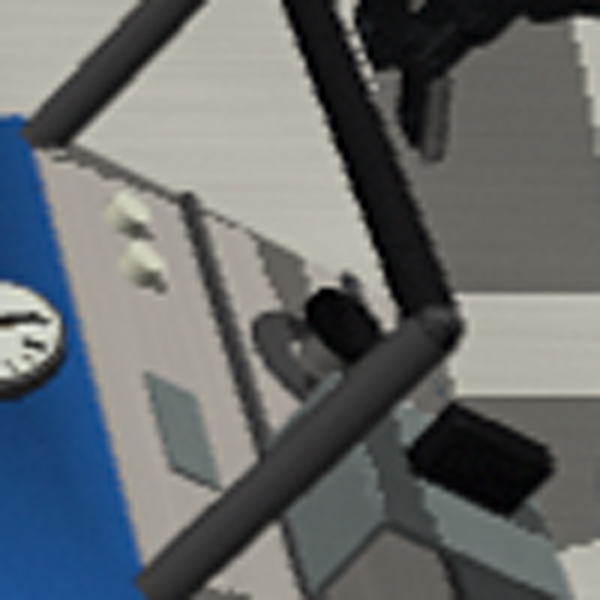

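Emit:
step_arm(
  steps=[
    [-6, 0, 12, 0.3],
    [0, 0, 16, 0],
    [0, 0, 12, 0],
    [0, -5, 5, 0],
    [0, -5, 0, 0],
    [0, 0, 0, 0],
    [0, 0, 0, 0],
  ],
)

```text
time: 8.85
tool_pos: [0.5455, 0.0907, 0.1145]
tool_rot: [-0.006, -0.076, 0.997, 0.0]
contact_force: [0.3, 0.1, 1.1]
gripper_width: 1.0
```

```bash
python3 -c "
from h import *
rep((0,77,10))"
```

```text
t 8.85 y,h,v mm [-1.6 76.5  7.5] jawyaw-con 89.4 F(y,h,v) [0.3 0.1 1.1] w 1.0
(0, 77, 10) tool delta mm [-1.6  0.5 -2.6]
```

Emit:
step_arm(
  steps=[
    [0, 0, 6, 0.4],
    [0, 0, 4, 0],
    [0, 0, 0, 0],
    [0, 0, 0, 0],
  ],
)

```text
time: 9.25
tool_pos: [0.5463, 0.0908, 0.1052]
tool_rot: [-0.005, -0.072, 0.997, 0.0]
contact_force: [0.4, 0.1, 0.7]
gripper_width: 1.003
```

Emit:
step_arm(
  steps=[
    [0, 0, 2, 0],
    [0, 0, 0, 0],
    [0, 0, 0, 0],
  ],
)

```text
time: 9.55
tool_pos: [0.5465, 0.0909, 0.1035]
tool_rot: [-0.004, -0.072, 0.997, 0.0]
contact_force: [0.1, -0.3, 0.1]
gripper_width: 0.998
```

```bash
python3 - <<'E'
from h import *
rep()
im,w=cloud("scene"); rep()
Q=(w-J)@np.stack([Y,H,V],1)*1e3; q=Q[np.isfinite(Q).all(-1)]
a=q[(abs(q[:,0])<16)&(q[:,1]>119)&(q[:,1]<137)&(q[:,2]>5)&(q[:,2]<60)]; print("far tip v",np.sort(a[:,2])[:8].round(1))
save(cv2.resize(im[210:310,330:430],(600,600),interpolation=cv2.INTER_CUBIC),"s5.png")
E
```

```text
t 9.55 y,h,v mm [-0.5 76.5 -3.5] jawyaw-con 88.9 F(y,h,v) [ 0.  -0.3  0.1] w 1.0
t 9.6 y,h,v mm [-0.6 76.5 -3.6] jawyaw-con 88.9 F(y,h,v) [ 0.3 -0.6 -0.5] w 1.0
far tip v [29.5 33.1 33.4 33.5 34.2 34.2 34.5 36.6]
```

View pics/s5.png

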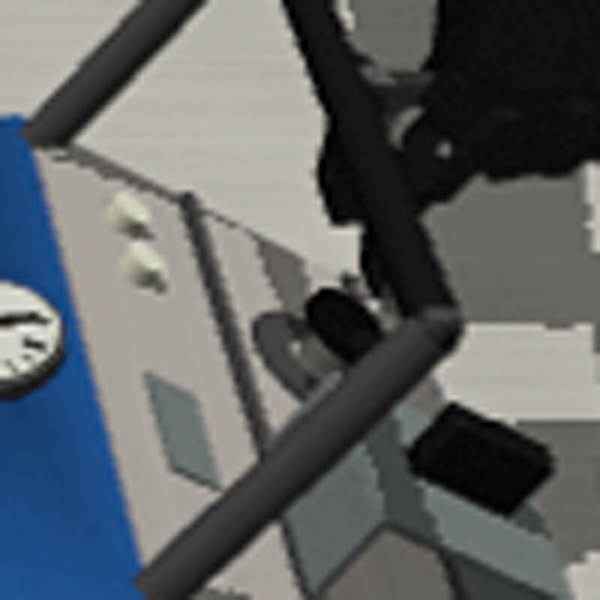

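Emit:
step_arm(
  steps=[
    [0, 0, 2, 0.5],
    [0, 0, 2, 0],
    [0, 0, 0, 0],
    [0, 0, 0, 0],
  ],
)

```text
time: 10.0
tool_pos: [0.5465, 0.091, 0.0991]
tool_rot: [-0.004, -0.067, 0.998, 0.0]
contact_force: [0.4, 0.2, -0.2]
gripper_width: 1.001
```

Emit:
step_arm(
  steps=[
    [0, 0, 1.5, 0],
    [0, 0, 0, 0],
    [0, 0, 0, 0],
  ],
)

```text
time: 10.3
tool_pos: [0.5465, 0.0909, 0.0975]
tool_rot: [-0.004, -0.067, 0.998, 0.0]
contact_force: [-0.8, 0.3, -1.0]
gripper_width: 1.0
```

Emit:
step_arm(
  steps=[
    [0, 0, 1.5, 0],
    [0, 0, 0, 0],
    [0, 0, 0, 0],
  ],
)

```text
time: 10.6
tool_pos: [0.5465, 0.0909, 0.0959]
tool_rot: [-0.004, -0.067, 0.998, 0.0]
contact_force: [-0.2, 0.3, 0.2]
gripper_width: 0.997
```

Emit:
step_arm(
  steps=[
    [0, 0, 1.5, 0],
    [0, 0, 0, 0],
    [0, 0, 0, 0],
  ],
)

```text
time: 10.9
tool_pos: [0.5465, 0.0909, 0.0943]
tool_rot: [-0.004, -0.067, 0.998, 0.0]
contact_force: [0.5, -0.7, 0.3]
gripper_width: 1.007
```

Emit:
step_arm(
  steps=[
    [0, 0, 1.5, 0],
    [0, 0, 0, 0],
    [0, 0, 0, 0],
  ],
)

```text
time: 11.2
tool_pos: [0.5465, 0.0909, 0.0927]
tool_rot: [-0.004, -0.067, 0.998, 0.0]
contact_force: [0.3, 0.1, -0.3]
gripper_width: 1.001
```

Emit:
step_arm(
  steps=[
    [0, 0, 1, 0],
    [0, 0, 0, 0],
    [0, 0, 0, 0],
  ],
)

```text
time: 11.5
tool_pos: [0.5465, 0.0909, 0.0916]
tool_rot: [-0.004, -0.067, 0.998, 0.0]
contact_force: [1.1, 0.5, -0.8]
gripper_width: 0.998
```

Emit:
step_arm(
  steps=[
    [0, 0, 1, 0],
    [0, 0, 0, 0],
    [0, 0, 0, 0],
  ],
)

```text
time: 11.8
tool_pos: [0.5465, 0.0909, 0.0905]
tool_rot: [-0.004, -0.067, 0.998, 0.0]
contact_force: [0.5, -0.2, 0.2]
gripper_width: 0.999
```

Emit:
step_arm(
  steps=[
    [0, 0, 1, 0],
    [0, 0, 0, 0],
    [0, 0, 0, 0],
  ],
)

```text
time: 12.1
tool_pos: [0.5465, 0.0909, 0.0894]
tool_rot: [-0.004, -0.067, 0.998, 0.0]
contact_force: [-0.7, -0.4, 0.5]
gripper_width: 1.002
```

```bash
python3 - <<'E'
from h import *
rep()
im,w=cloud("scene"); rep()
Q=(w-J)@np.stack([Y,H,V],1)*1e3; q=Q[np.isfinite(Q).all(-1)]
for lo,hi in((15,37),(119,137)):
  a=q[(abs(q[:,0])<18)&(q[:,1]>lo)&(q[:,1]<hi)&(q[:,2]>5)&(q[:,2]<60)]; print("tip",a[np.argsort(a[:,2])][:14].round().tolist())
save(cv2.resize(im[225:290,355:420],(600,600),interpolation=cv2.INTER_CUBIC),"s6.png")
E
```

```text
t 12.1 y,h,v mm [ -0.5  76.5 -17.6] jawyaw-con 88.4 F(y,h,v) [-0.8 -0.2  0.5] w 1.0
t 12.15 y,h,v mm [ -0.6  76.5 -17.6] jawyaw-con 88.4 F(y,h,v) [ 1.   0.5 -0. ] w 1.0
tip [[6.0, 15.0, 8.0], [12.0, 18.0, 12.0], [12.0, 16.0, 13.0], [13.0, 20.0, 16.0], [13.0, 16.0, 16.0], [15.0, 17.0, 18.0], [7.0, 28.0, 18.0], [3.0, 25.0, 19.0], [4.0, 27.0, 19.0], [11.0, 25.0, 19.0], [14.0, 17.0, 20.0], [8.0, 23.0, 20.0], [5.0, 29.0, 20.0], [1.0, 23.0, 20.0]]
tip [[9.0, 122.0, 18.0], [6.0, 120.0, 19.0], [-7.0, 122.0, 20.0], [-3.0, 120.0, 21.0], [1.0, 119.0, 21.0], [6.0, 120.0, 22.0], [14.0, 122.0, 22.0], [14.0, 124.0, 23.0], [11.0, 121.0, 23.0], [4.0, 120.0, 23.0], [1.0, 121.0, 24.0], [12.0, 122.0, 24.0], [-6.0, 121.0, 24.0], [11.0, 123.0, 26.0]]
```

View pics/s6.png

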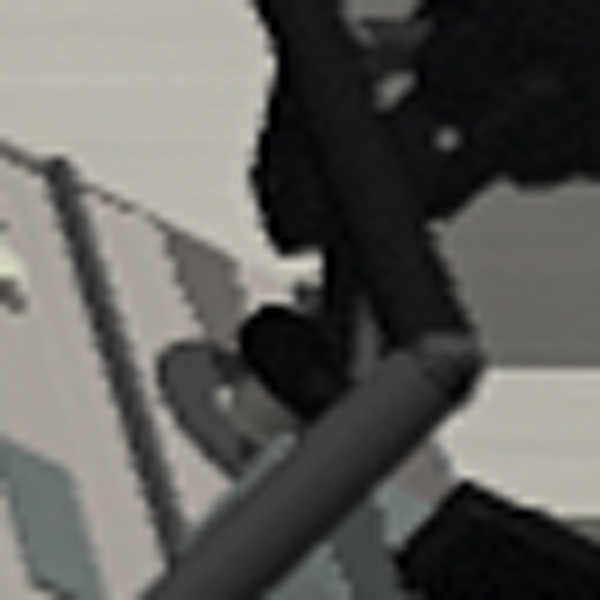

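Emit:
step_arm(
  steps=[
    [0, 0, -4, -1.5],
    [0, 0, -3, 0],
    [0, -4, 0, 0],
    [0, -4, 0, 0],
    [0, 0, 0, 0],
    [0, 0, 0, 0],
  ],
)

```text
time: 12.75
tool_pos: [0.5483, 0.0822, 0.0975]
tool_rot: [-0.004, -0.082, 0.997, 0.0]
contact_force: [0.2, -0.8, -0.6]
gripper_width: 1.001
```

```bash
python3 -c "
from h import *
rep()"
```

```text
t 12.75 y,h,v mm [-0.2 67.6 -9.5] jawyaw-con 90.0 F(y,h,v) [ 0.  -0.8 -0.6] w 1.0
```

Emit:
step_arm(
  steps=[
    [0, 0, 1.5, 0],
    [0, 0, 0, 0],
    [0, 0, 0, 0],
  ],
)

```text
time: 13.05
tool_pos: [0.5481, 0.0821, 0.0956]
tool_rot: [-0.004, -0.082, 0.997, 0.0]
contact_force: [-0.7, -0.5, -1.2]
gripper_width: 0.999
```

Emit:
step_arm(
  steps=[
    [0, 0, 1.5, 0],
    [0, 0, 0, 0],
    [0, 0, 0, 0],
  ],
)

```text
time: 13.35
tool_pos: [0.5484, 0.0823, 0.0947]
tool_rot: [-0.004, -0.082, 0.997, 0.0]
contact_force: [-0.1, 0.3, 2.0]
gripper_width: 0.998
```

Emit:
step_arm(
  steps=[
    [0, 0, 1, 0],
    [0, 0, 0, 0],
    [0, 0, 0, 0],
  ],
)

```text
time: 13.65
tool_pos: [0.5486, 0.0824, 0.0941]
tool_rot: [-0.003, -0.082, 0.997, 0.0]
contact_force: [-1.0, 0.9, 2.0]
gripper_width: 1.0
```

Emit:
step_arm(
  steps=[
    [0, 0, 1, 0],
    [0, 0, 0, 0],
    [0, 0, 0, 0],
  ],
)

```text
time: 13.95
tool_pos: [0.5488, 0.0823, 0.0934]
tool_rot: [-0.003, -0.082, 0.997, 0.0]
contact_force: [-0.5, 0.0, 2.0]
gripper_width: 1.002
```

Emit:
step_arm(
  steps=[
    [0, -0.8, 1.2, 0],
    [0, -0.8, 1.2, 0],
    [0, 0, 0, 0],
  ],
)

```text
time: 14.25
tool_pos: [0.5491, 0.0808, 0.0911]
tool_rot: [-0.003, -0.082, 0.997, 0.0]
contact_force: [-1.8, 1.0, 3.4]
gripper_width: 0.993
```

```bash
python3 - <<'E'
from h import *
rep()
im,w=cloud("scene"); rep()
save(cv2.resize(np.hstack([cv2.imread("pics/scene0.png")[250:282,310:345,::-1],im[250:282,310:345]]),(770,352),interpolation=cv2.INTER_CUBIC),"d1.png")
E
```

```text
t 14.25 y,h,v mm [  0.3  66.1 -15.9] jawyaw-con 90.0 F(y,h,v) [-1.6  1.3  3.4] w 0.99
t 14.3 y,h,v mm [  0.4  66.2 -15.8] jawyaw-con 90.0 F(y,h,v) [-0.6  1.   2.3] w 1.0
```

View pics/d1.png

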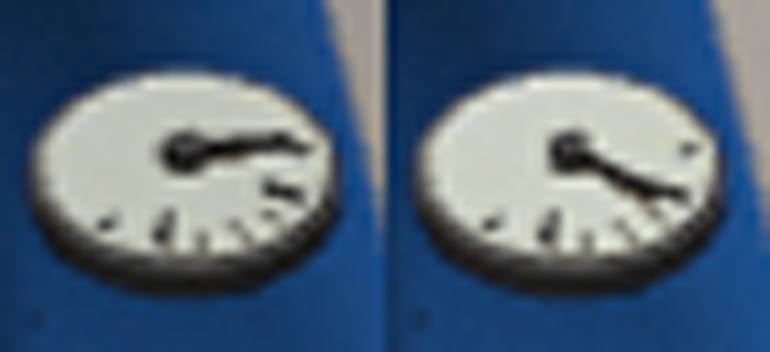

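Emit:
step_arm(
  steps=[
    [0, -0.8, 1.2, 0],
    [0, -0.8, 1.2, 0],
    [0, 0, 0, 0],
    [0, 0, 0, 0],
  ],
)

```text
time: 14.7
tool_pos: [0.5494, 0.0795, 0.0892]
tool_rot: [-0.003, -0.082, 0.997, 0.0]
contact_force: [-1.8, 0.7, 4.2]
gripper_width: 0.997
```

```bash
python3 - <<'E'
from h import *
rep()
im,w=cloud("scene"); rep()
save(cv2.resize(np.hstack([cv2.imread("pics/scene0.png")[250:282,310:345,::-1],im[250:282,310:345]]),(770,352),interpolation=cv2.INTER_CUBIC),"d2.png")
E
```

```text
t 14.7 y,h,v mm [  0.4  64.7 -17.8] jawyaw-con 90.0 F(y,h,v) [-1.7  0.9  4.2] w 1.0
t 14.75 y,h,v mm [  0.4  64.7 -17.8] jawyaw-con 90.0 F(y,h,v) [-2.   0.2  4.2] w 1.0
```

View pics/d2.png

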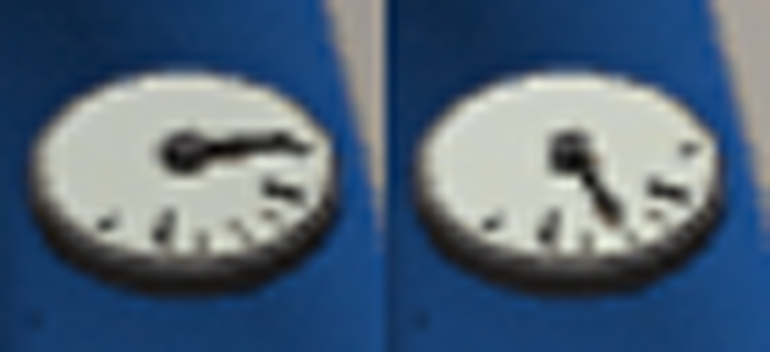

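The needle is midway between the long ticks, so I'll hold here and watch for drift.

Emit:
step_arm(
  steps=[
    [0, 0, 0.2, 0],
    [0, 0, 0.2, 0],
    [0, 0, 0.2, 0],
    [0, 0, 0.2, 0],
    [0, 0, 0.2, 0],
    [0, 0, 0.2, 0],
  ],
)

```text
time: 15.35
tool_pos: [0.5495, 0.0791, 0.0885]
tool_rot: [-0.003, -0.082, 0.997, -0.0]
contact_force: [-2.5, 0.1, 4.5]
gripper_width: 1.002
```

```bash
python3 -c "
from h import *
rep()"
```

```text
t 15.35 y,h,v mm [  0.4  64.3 -18.5] jawyaw-con 90.0 F(y,h,v) [-2.4  0.5  4.5] w 1.0
```

Emit:
step_arm(
  steps=[
    [0, 0, 0, 0],
    [0, 0, 0, 0],
    [0, 0, 0, 0],
    [0, 0, 0, 0],
    [0, 0, 0, 0],
    [0, 0, 0, 0],
    [0, 0, 0, 0],
    [0, 0, 0, 0],
  ],
)

```text
time: 16.15
tool_pos: [0.5495, 0.0791, 0.0885]
tool_rot: [-0.003, -0.082, 0.997, -0.0]
contact_force: [-2.1, 0.2, 4.8]
gripper_width: 1.001
```

Emit:
step_arm(
  steps=[
    [0, 0, 0.1, 0],
    [0, 0, 0.1, 0],
    [0, 0, 0.1, 0],
    [0, 0, 0, 0],
    [0, 0, 0, 0],
    [0, 0, 0.1, 0],
    [0, 0, 0, 0],
    [0, 0, 0, 0],
  ],
)

```text
time: 16.95
tool_pos: [0.5495, 0.0789, 0.0883]
tool_rot: [-0.003, -0.082, 0.997, -0.0]
contact_force: [-2.1, 0.8, 5.6]
gripper_width: 1.001
```

```bash
python3 - <<'E'
from h import *
im,w=cloud("scene"); rep()
save(cv2.resize(np.hstack([cv2.imread("pics/scene0.png")[250:282,310:345,::-1],im[250:282,310:345]]),(770,352),interpolation=cv2.INTER_CUBIC),"d3.png")
E
```

```text
t 17.0 y,h,v mm [  0.4  64.1 -18.7] jawyaw-con 90.0 F(y,h,v) [-2.1  0.9  4.9] w 1.0
```

View pics/d3.png

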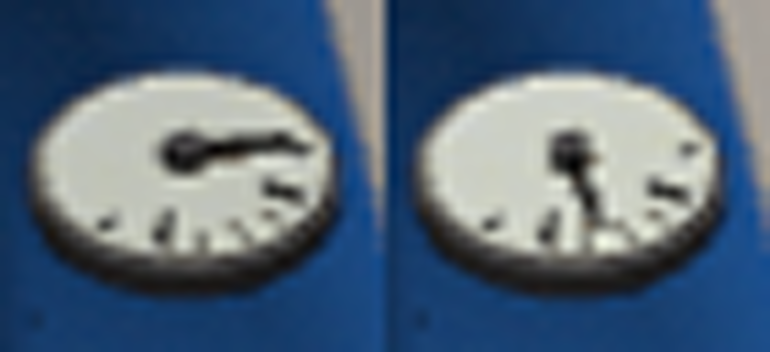

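Emit:
step_arm(
  steps=[
    [0, 0, 0, 0],
    [0, 0, 0, 0],
    [0, 0, 0, 0],
    [0, 0, 0, 0],
    [0, 0, 0, 0],
    [0, 0, 0, 0],
    [0, 0, 0, 0],
    [0, 0, 0, 0],
  ],
)

```text
time: 17.8
tool_pos: [0.5495, 0.0789, 0.0883]
tool_rot: [-0.003, -0.082, 0.997, -0.0]
contact_force: [-2.4, 0.3, 5.1]
gripper_width: 1.0
```

Emit:
step_arm(
  steps=[
    [0, 0, 0, 0],
    [0, 0, 0, 0],
    [0, 0, 0, 0],
    [0, 0, 0, 0],
    [0, 0, 0, 0],
    [0, 0, 0, 0],
    [0, 0, 0, 0],
    [0, 0, 0, 0],
  ],
)

```text
time: 18.6
tool_pos: [0.5495, 0.0789, 0.0883]
tool_rot: [-0.003, -0.082, 0.997, -0.0]
contact_force: [-2.2, 0.7, 5.3]
gripper_width: 1.001
```

Emit:
step_arm(
  steps=[
    [0, 0, 0, 0],
    [0, 0, 0, 0],
    [0, 0, 0, 0],
    [0, 0, 0, 0],
    [0, 0, 0, 0],
    [0, 0, 0, 0],
  ],
)

```text
time: 19.2
tool_pos: [0.5495, 0.0789, 0.0884]
tool_rot: [-0.003, -0.082, 0.997, -0.0]
contact_force: [-1.9, 0.9, 5.3]
gripper_width: 1.0
```

Emit:
step_arm(
  steps=[
    [0, 5, -7, 0],
    [0, 10, -6, 0],
    [0, 10, -6, 0],
    [0, 5, -10, 0],
    [0, 0, -14, 0],
    [0, 0, -14, 0],
    [0, 0, -10, 0],
    [0, 0, 0, 0],
  ],
)

```text
time: 20.0
tool_pos: [0.5447, 0.1118, 0.1601]
tool_rot: [-0.002, -0.082, 0.997, -0.0]
contact_force: [0.9, -0.5, 0.3]
gripper_width: 0.998
```

```bash
python3 - <<'E'
from h import *
im,w=cloud("scene"); rep((145,88,55))
a=cv2.imread("pics/scene0.png")[250:282,310:345,::-1].astype(int); print("dial diff vs start",abs(a-im[250:282,310:345]).max())
E
```

```text
t 20.05 y,h,v mm [ 0.7 97.5 52.4] jawyaw-con 90.1 F(y,h,v) [-0.   0.6 -0.2] w 1.0
(145, 88, 55) tool delta mm [-144.2   -9.7   -3.5]
dial diff vs start 14
```

Emit:
step_arm(
  steps=[
    [-18, 0, -1, 0],
    [-20, 0, 0, 0],
    [-20, 0, 0, 0],
    [-20, 0, 0, 0],
    [-20, 0, 0, 0],
    [-20, 0, 0, 0],
    [-20, -5, 0, 0],
    [-6, -4, 0, 0],
  ],
  claw=70,
)

```text
time: 20.85
tool_pos: [0.6896, 0.1247, 0.1531]
tool_rot: [-0.007, -0.081, 0.997, -0.0]
contact_force: [-0.0, 0.5, 0.4]
gripper_width: 0.701
```

Emit:
step_arm(
  steps=[
    [0, 0, 0, 0],
    [0, 0, 0, 0],
  ],
)

```text
time: 21.05
tool_pos: [0.6889, 0.1237, 0.1515]
tool_rot: [-0.009, -0.08, 0.997, -0.0]
contact_force: [-0.4, 0.4, -0.7]
gripper_width: 0.699
```

```bash
python3 -c "
from h import *
rep((145,85,13))"
```

```text
t 21.05 y,h,v mm [145.3  85.8  44.5] jawyaw-con 89.9 F(y,h,v) [-0.4  0.4 -0.7] w 0.7
(145, 85, 13) tool delta mm [-0.3 -0.8 31.5]
```

Emit:
step_arm(
  steps=[
    [0, -1, 10, 0],
    [0, 0, 10, 0],
    [0, 0, 8, 0],
    [0, 0, 2, 0],
    [0, 0, 0, 0],
  ],
)

```text
time: 21.55
tool_pos: [0.6852, 0.1227, 0.1177]
tool_rot: [-0.011, -0.08, 0.997, -0.0]
contact_force: [-0.6, -0.6, 0.5]
gripper_width: 0.699
```

Emit:
step_arm(
  steps=[
    [8, 0, 0, 0],
    [12, 0, 0, 0],
    [14, 0, 0, 0],
    [14, 0, 0, 0],
    [14, 0, 0, 0],
    [14, 0, 0, 0],
    [14, 0, 0, 0],
  ],
)

```text
time: 22.25
tool_pos: [0.5966, 0.1088, 0.1208]
tool_rot: [-0.003, -0.081, 0.997, 0.001]
contact_force: [2.6, 0.4, -2.2]
gripper_width: 0.699
```

```bash
python3 -c "
from h import *
rep((18,85,13))"
```

```text
t 22.25 y,h,v mm [51.8 86.  13.8] jawyaw-con 90.0 F(y,h,v) [ 2.7 -0.1 -2.2] w 0.7
(18, 85, 13) tool delta mm [33.8 -1.1  1. ]
```

Emit:
step_arm(
  steps=[
    [12, -1, 1, 0],
    [10, 0, 0, 0],
    [6, 0, 0, 0],
    [5, 0, 0, 0],
    [4, 0, 0, 0],
    [3, 0, 0, 0],
  ],
)

```text
time: 22.85
tool_pos: [0.5611, 0.1028, 0.1224]
tool_rot: [0.009, -0.082, 0.997, 0.002]
contact_force: [17.7, 3.8, -13.3]
gripper_width: 0.703
```

```bash
python3 -c "
from h import *
rep((18,85,13))"
```

```text
t 22.85 y,h,v mm [15.8 85.8 15.4] jawyaw-con 90.1 F(y,h,v) [ 18.1   0.9 -13.3] w 0.7
(18, 85, 13) tool delta mm [-2.2 -0.9  2.5]
```

Emit:
step_arm(
  steps=[
    [-4, 0, 0, 0],
    [-8, 3, 0, 0],
    [0, 10, -14, 0],
    [0, 16, -16, 0],
    [0, 25, -16, 0],
    [0, 30, -16, 0],
    [0, 30, -10, 0],
    [0, 0, 0, 0],
  ],
)

```text
time: 23.65
tool_pos: [0.5521, 0.2232, 0.2036]
tool_rot: [0.007, -0.081, 0.997, 0.003]
contact_force: [0.0, -0.2, 0.1]
gripper_width: 0.699
```

```bash
python3 - <<'E'
from h import *
im,w=cloud("scene"); cloud; rep()
for n in("scene","top"):
    im,w=cloud(n); print(n,[(l,np.round(b["box"]).tolist(),round(b["p"],2)) for l in("cover_grip","injector","wrench","fitting") for b in boxes_of(n,l)[:1]])
    Q=(w-J)@np.stack([Y,H,V],1)*1e3; o=(np.load(n+"0.npy")-J)@np.stack([Y,H,V],1)*1e3
    for q in(o,Q):
        z=.574*q[...,1]+.819*q[...,2]; x=.574*q[...,2]-.819*q[...,1]
        a=q[np.isfinite(q).all(-1)&(abs(z-46)<5)&(abs(x)<42)&(abs(q[...,0]-30)<110)]; print(" cover top y",len(a),np.percentile(a[:,0],[1,50,99]).round(1))
    if n=="scene":
        print("diff dial",abs(cv2.imread("pics/scene0.png")[250:282,310:345,::-1].astype(int)-im[250:282,310:345]).max())
        save(cv2.resize(im[150:390,280:520],(600,600),interpolation=cv2.INTER_CUBIC),"s9.png")
E
```

```text
t 23.7 y,h,v mm [ 26.4 204.7  96. ] jawyaw-con 89.9 F(y,h,v) [ 0.4 -0.7  0.6] w 0.7
scene [('cover_grip', [359.0, 241.0, 51.0, 48.0], 0.85), ('injector', [428.0, 274.0, 16.0, 40.0], 0.95), ('wrench', [479.0, 290.0, 20.0, 60.0], 0.96), ('fitting', [338.0, 234.0, 86.0, 108.0], 0.66)]
 cover top y 338 [-34.2  15.   43.6]
 cover top y 326 [-37.4  10.4  39.8]
diff dial 17
top [('cover_grip', [245.0, 226.0, 45.0, 42.0], 0.89), ('injector', [215.0, 237.0, 13.0, 50.0], 0.65), ('wrench', [176.0, 203.0, 15.0, 67.0], 0.59), ('fitting', [209.0, 202.0, 10.0, 14.0], 0.61)]
 cover top y 472 [-37.2  -8.   37.3]
 cover top y 475 [-41.3 -12.5  33.4]
```

View pics/s9.png

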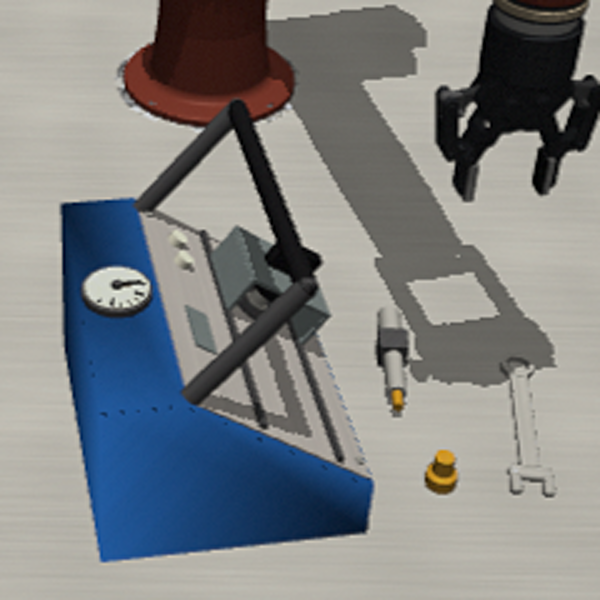

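```bash
python3 -c "
from h import *
print(job_done()); rep()"
```

```text
the job is handed in; nothing more can be done
None
the job is handed in; nothing more can be done
```

The jog was completed and handed in at about 24 s of the 64 s allowed; no verdict was reported.

**What I did:**
- **Opening:** I pushed the cover aside with one finger until it met its end stop, at about 20 N.
- **Pressing:** I pressed the button with one finger of the open gripper, working from down the slope because the tool could not be tilted and had to stay clear of the guard bar.
- **Holding:** I held the button for about 4.5 s. The needle read about 5.8 mm at the start and about 7 mm later, both between the long ticks. The arm's pose stayed steady to the end.
- **Closing:** I let the button up, and the dial looked as it had at the start. I then pushed the cover back to its stop, at about 18 N, and drew the arm clear.

**Last checks:**
- The dial was at zero and the wrist force was near zero.
- The cover lay about 4 mm further back than where it first stood. I take that to mean it started slightly short of its stop, since the push back ended against a firm stop.
- The injector and wrench were where they had been, within a few pixels.

**What went wrong or disagreed:**
- The first push at the cover passed over the grip rib, because the open fingertips sit about 27 mm behind the tool point. I lowered the tool and repeated it.
- The first descent towards the button missed the cap on its lower side, so I moved in 9 mm and tried again.
- In the last scene picture the detector's box for the fitting was wrong (it boxed the console instead). The picture itself and the top camera showed the fitting in its place.

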